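Fit the last press-fit foot of a bedside cabinet

ROBOT

A 6-joint arm with a two-finger parallel gripper is mounted at the origin on the work surface. World frame = base frame: x ahead of the robot, y to its left, z up, the work surface at z = 0. Lengths are in m, angles in rad, forces in N, time in s.
With the tool pointing down it reaches from about 0.4 to 0.925 m from the base axis. Payload 12.5 kg.
Tool frame: the origin (TCP) lies on the centre line of the jaws, within the pads' length; the fingertips stand 17 mm ahead of it and the grasp point (between the pads) lies 2 mm behind it (finger_overhang is the distance from the TCP to the fingertips, in m); z points along the fingers, y is the line along which they close (so a half turn about z gives the same grasp; the last joint's range is limited). The gripper opens to 95 mm and grips with 3 to 60 N. Pads are 20 mm wide; open, the fingers measure 119 mm over their backs; the gripper's body (75 mm by 180 mm) begins 59 mm behind the grasp point.
Start: joints at [1.121, 0.491, 1.559, -0, 1.092, -0.106], TCP at [0.211, 0.588, 0.232] pointing down, gripper open.
Joint ranges: [-3.1, 3.1], [-0.84, 2.19], [0.05, 2.79], [-1.13, 4.28], [0.06, 2.93], [-2.69, 2.69]. Speed limits (rad/s): [2.22, 2.22, 2.79, 3.14, 3.14, 3.14].

INTERFACE

Orientations are given as [roll, pitch, yaw] about the fixed x, y, z axes, in that order (R = Rz(yaw) Ry(pitch) Rx(roll)).
In Python, from station import get_state, read_camera, camera_params, sign_off, spot_in, silhouettes, pinpoint, finger_overhang gives the robot as it stands.
- The arm moves only by the tool servo_tool, never from a script. Its argument "moves" is a list of rows, each an object with "offset": the shift along the tool's x, y, z in mm, a list of three; "rot": the turn, a rotation vector about the tool's x, y, z in rad, a list of three; "grip": the closure, from 0 (fully open) to 1 (shut). A call has 1 to 8 rows; each row shifts and turns the commanded pose from where the row before left it, along the tool's axes as they then stand; what a row does not reach is not made up. A row lasts 1/8 s, in which the tool goes at most 62.5 mm and 10.7 degrees, less where a joint would pass 70% of its speed; a pose out of reach is approached as far as the arm can. A call with a gripper value outside its range is refused whole. The fingers move at their own pace and stop on an object; the grip force is fixed at half the most. Time passes only in rows, so rows that do not move let the fingers close. It gives the time, the measured TCP pose, the force, the opening and the grip force at its end, in the units of the state.
- get_state(): the state, without advancing time (a new reading comes with each control period).
- read_camera(name): name is "side" or "top"; returns the picture (400x640x3 uint8, red, green, blue); there is no depth.
- camera_params(name): a dict with "camera_matrix" (3x3 intrinsics, pixels), "k1" (the pictures are not rectified: a ray, as slopes to the right and down, at radius r is drawn at 1 + k1 r^2 times it, then the intrinsics apply), "extrinsics" (4x4, takes a point from camera to world coordinates). Camera axes: x right, y down, z forward; pixel columns grow to the right and rows downward; lengths in m; the calibration is good to about 2 mm. A picture is of the moment at which its call begins. camera_params takes no time and is no camera call.
- sign_off(): hands the job in; it is judged then, once.
Trained networks look in the newest picture that a camera, given by its name, has taken for a name from the list of things; names that differ only in an ending like _2 or _b are one class to them, and where a whole thing is asked for, a point or a joint stands for the part that bears it (a point fixed in the world has none). Each returns a list of dicts, best first, with "confidence" (0 to 1); they miss things now and then, are a little off and sometimes report something else, mostly with a low value. They report only what shows in the picture. A call takes as long as a camera call.
- spot_in(query, camera): "uv" ([column, row] in pixels, amid what is visible of it).
- silhouettes(query, camera): "pixels" (400x640 bool, what is visible of it) and "uv" ([column, row] in pixels, amid what is visible of it).
- pinpoint(query, camera): "uv" ([column, row] in pixels: a listed point, or the origin of a listed thing).
The state is a dict: "t": time; "joint_positions": joint angles; "dq": joint speeds; "joint_efforts": joint torques, N m; "tool_pos": TCP position; "orientation": TCP orientation; "contact_force": force on the tool from outside, world axes, zero at the start; "torque": the same for the moment, N m; "opening": finger opening in m; "finger_force": force on a finger pad.
Only numpy, scipy, OpenCV 4.12 (cv2) and the standard library are available. Lean on these libraries where they do the work, as an engineer would, in place of code of your own. Each camera call takes 0.05 s, during which the arm holds its last target. There are 200 camera calls.

TASK

The base panel of a bedside cabinet lies underside up with three feet fitted and one corner stud still bare: put the loose steel spreader plate over that stud and press it down past the prongs until it lies flat on the panel. Then set the loose white glide cap on the stud and press it straight down until it clicks and sits fully home against the plate. Do not let go at the end: finish still pressing the cap firmly down, with everything else left where it lies.

Things in the scene. Friction and masses are not known exactly. Their poses are not given: they have to be found in the camera images.
- panel_top (a point): Centre of the upper face of the base panel, a fixed light wooden board 240 x 360 x 18 mm flat on the table (upper face 18 mm above it). x along its 240 mm side, y along its 360 mm side. Foot places lie 90 mm (x) and 150 mm (y) from the centre, near the four corners; any one has the bare stud, the other three finished feet, fixed: 56 mm steel plate with a 36 mm white cap on it, 27 mm high.
- stud_base (a point): Bare stud: point on its axis at the panel's upper face, z up. Fixed grey plastic stud of four springy upright prongs round a screw head, 22 mm high, 17 mm across at the top; the prongs slope out downwards to a bulge 24 mm across, 12 mm above the panel, then draw in to 19 mm. They flex inwards and spring back.
- plate_center (a point): Centre (half-way up) of the loose spreader plate: flat round steel disc 56 mm across, 5 mm thick, central hole 21.2 mm across, about 80 g, lying flat on the table left or right of the panel; z is its axis.
- plate: The spreader plate, origin at the centre of its underside. Laid over the stud it rests on the prongs, underside about 15 mm above the panel; a push of 5 to 11 N takes it past the bulge and it drops flat on the panel, loosely round the stud.
- cap_center (a point): Centre (half-way up) of the loose glide cap: white round plastic cap 36 mm across, 22 mm high, flat top, about 30 g, standing open end down on the table, on the other side of the panel from the plate; z is its axis, up. Underneath, a lip with a bore 20 mm across and 4 mm deep opens into a hollow 28 mm wide that reaches 18.5 mm above the rim.
- cap: The glide cap, origin at the centre of its underside. Set on the stud its rim rests on the prongs 16 to 17 mm above the panel; a push rising to 7 to 15 N takes the lip past the bulge, the force drops (the click) and the rim lands on the plate, 5 mm above the panel. The prongs then keep it from lifting off; without a push it rests on the plate with under 3 N; a firm push is about 10 N.
- level_center (a point): Bystander: chrome torpedo level, 230 x 24 mm and 46 mm high, standing lengthwise (its x axis) across the middle of the panel; this point is at its centre.
- hexkey: Bystander: L-shaped steel hex key, 6 mm thick, 96 x 34 mm, lying on the panel; origin under the middle of its long arm, which is its x axis.
- runner0: Bystander: white steel drawer runner 350 x 45 mm, about 20 mm high at its roller, lying on the table beyond the panel; origin under its middle, x along it.
- runner1: Bystander: a second drawer runner, the same, lying to the left, in front of the red toolbox.
- jar_center (a point): Bystander: closed glass jar, 68 mm across and 95 mm high, standing on the table beyond the plate or the cap; this point is half-way up.
- tape_center (a point): Bystander: tape measure, 62 x 34 mm and 58 mm high, standing on the table on the side where the jar is not; this point is half-way up.
- screwdriver: Bystander: screwdriver lying on the table to the right, about 200 mm long.

How it is judged:
By the outcome, as a careful person would: the job done as asked, in the order asked, and still so for the second after the job is handed in, while the arm keeps its last pose, push and grip.
It also fails if it takes over 61 s, if anything falls off the work surface, if the arm or the gripper's body presses on something with over 40 N, if the wrist force passes 120 N, or if a joint passes its speed limit or range.

## Working session

There is one attempt and no reset: what is moved stays moved. The work goes in short steps, Python scripts to look and compute and a tool call to move; the robot and the scene stay as the last step left them, time stands still between calls to the robot, and variables do not carry over. Pictures are saved under pics/ and viewed, at most 10 in all, crops included, and the job is handed in when it is done.

Besides the shell and the picture viewer there is one more tool, called after ">>>" as a command line: name --argument value ..., lists and objects as JSON in quotes. servo_tool: Moves the arm, as the interface text tells. Its arguments: {"type":"object","properties":{"moves":{"type":"array"}},"required":["moves"]}

```bash
mkdir -p pics; ls; cat > h.py <<'E'
import numpy as np, cv2
from station import *
def ray(cam,uv):
    p=camera_params(cam); K=np.array(p["camera_matrix"]);E=np.array(p["extrinsics"])
    d=np.array([(uv[0]-K[0,2])/K[0,0],(uv[1]-K[1,2])/K[1,1]])
    u=d.copy()
    for _ in range(20): u=d/(1+p["k1"]*(u@u))
    v=E[:3,:3]@np.array([u[0],u[1],1]); return E[:3,3],v/np.linalg.norm(v)
def proj(cam,P):
    p=camera_params(cam); K=np.array(p["camera_matrix"]);E=np.array(p["extrinsics"])
    c=E[:3,:3].T@(np.array(P)-E[:3,3]); u=c[:2]/c[2]; u=u*(1+p["k1"]*(u@u))
    return K[:2,:2]@u+K[:2,2]
def tri(a,b):
    A=np.zeros((3,3));y=np.zeros(3)
    for o,d in(a,b):
        M=np.eye(3)-np.outer(d,d);A+=M;y+=M@o
    x=np.linalg.solve(A,y); return x,max(np.linalg.norm(np.cross(x-o,d)) for o,d in(a,b))
def onz(r,z): o,d=r; return o+d*(z-o[2])/d[2]
E
python3 - <<'E'
from h import *
for c in("side","top"):
    cv2.imwrite(f"pics/{c}0.png",read_camera(c)[:,:,::-1]); p=camera_params(c); print(c,np.round(p["extrinsics"],3).tolist(),p["camera_matrix"],p["k1"])
for q in("plate_center","cap_center","stud_base","panel_top","level_center","jar_center","tape_center","hexkey"):
    r={c:pinpoint(q,c)[:2] for c in("side","top")}
    print(q,{c:[(np.round(x["uv"],1).tolist(),round(x["confidence"],2)) for x in v] for c,v in r.items()})
    if r["side"] and r["top"]:
        x,e=tri(ray("side",r["side"][0]["uv"]),ray("top",r["top"][0]["uv"])); print(x.round(4),round(e,4))
s=get_state();print(s)
E
```

```text
pics
side [[-0.994, -0.081, 0.07, 0.499], [-0.106, 0.633, -0.767, 1.027], [0.018, -0.77, -0.638, 0.925], [0.0, 0.0, 0.0, 1.0]] [[436.30906773   0.         313.91514611]
 [  0.         436.30906773 191.99316177]
 [  0.           0.           1.        ]] -0.02966415385476427
top [[-0.035, -0.98, 0.198, 0.323], [-0.999, 0.034, -0.009, 0.011], [0.002, -0.198, -0.98, 1.558], [0.0, 0.0, 0.0, 1.0]] [[502.10530876   0.         321.94994763]
 [  0.         502.10530876 197.37448867]
 [  0.           0.           1.        ]] 0.04838313859538355
plate_center {'side': [([345.5, 153.1], 0.49), ([319.5, 209.5], 0.47)], 'top': [([430.7, 239.0], 0.66)]}
[ 0.5016 -0.3378 -0.0081] 0.0063
cap_center {'side': [([348.7, 293.8], 0.5)], 'top': [([305.1, 158.1], 0.72), ([216.6, 259.0], 0.66)]}
[ 0.6264  0.1163 -0.1263] 0.1843
stud_base {'side': [([286.5, 237.2], 0.41)], 'top': [([272.5, 191.8], 0.6)]}
[0.6563 0.152  0.0204] 0.0009
panel_top {'side': [([319.7, 205.5], 0.89)], 'top': [([320.9, 216.8], 0.72)]}
[0.573  0.0033 0.0212] 0.0004
level_center {'side': [([321.0, 199.4], 0.8), ([322.6, 207.5], 0.4)],
[... 452 characters left out ...]
int_positions': array([ 1.12137881e+00,  4.90873399e-01,  1.55891709e+00,  2.03431563e-05,
        1.09171268e+00, -1.05618291e-01]), 'dq': array([ 3.49363764e-05,  1.52246360e-03,  6.45791930e-04,  1.46895411e-03,
       -1.83654203e-03, -2.89496938e-04]), 'joint_efforts': array([-1.36259394e-03, -6.12470555e+01, -2.58415496e+01,  6.93387561e-02,
        4.45990276e-02, -2.00658758e-05]), 'tool_pos': array([0.21065327, 0.58843454, 0.23167158]), 'orientation': array([ 3.14150177e+00, -8.51968162e-06,  2.79778405e+00]), 'contact_force': array([-0.16482062,  0.56256732,  0.41062757]), 'torque': array([-0.02643208,  0.01740946,  0.02197958]), 'finger_force': 0.0, 'opening': 0.09489136165801827}
```

View pics/top0.png

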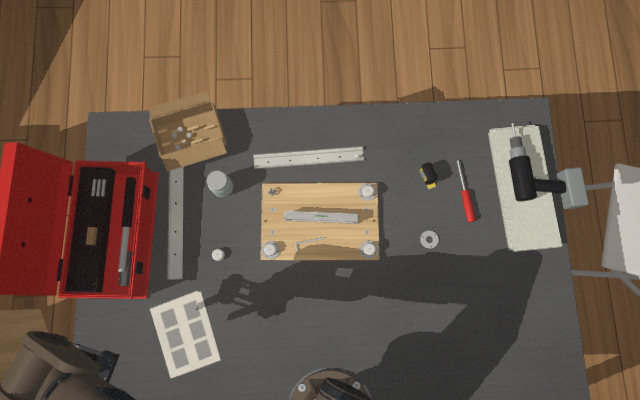

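View pics/side0.png

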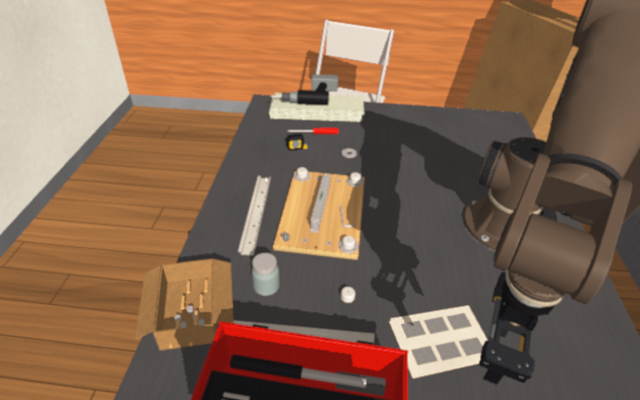

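The top view shows the plate at (430,239), the cap at (217,255) and the bare stud at (274,191). The side view shows them at (349,153), (348,294) and (285,237). Next I'll refine these from close-ups.

```bash
python3 - <<'E'
from h import *
rows=[]
I={}
for c,pts in(("top",[(274,191),(217,255),(430,239)]),("side",[(285,237),(348,294),(349,153)])):
    im=np.mean([read_camera(c).astype(float) for _ in range(3)],0).astype(np.uint8); I[c]=im
    rows.append(np.hstack([cv2.resize(im[v-14:v+14,u-14:u+14],None,fx=9,fy=9,interpolation=cv2.INTER_CUBIC) for u,v in pts]))
cv2.imwrite("pics/m1.png",np.vstack(rows)[:,:,::-1])
for q in("plate","cap","panel_top","level_center"):
  for c in("top","side"):
    for s in silhouettes(q,c)[:4]:
        m=s["pixels"]; v,u=np.nonzero(m); print(q,c,round(s["confidence"],2),m.sum(),u.mean().round(2),v.mean().round(2),u.min(),u.max(),v.min(),v.max())
for q in("stud_base","panel_top"):
  for c in("top","side"):
    print(q,c,[(np.round(x["uv"],1).tolist(),round(x["confidence"],2)) for _ in range(3) for x in pinpoint(q,c)[:2]])
E
```

```text
plate top 0.55 211 429.29 239.41 421 438 231 248
plate side 0.46 83 348.43 153.53 342 354 150 157
cap top 0.55 98 216.88 254.22 212 222 249 259
cap side 0.63 180 347.36 293.84 341 354 287 301
panel_top top 0.71 7311 317.54 221.12 261 379 183 260
level_center top 0.94 657 321.16 216.86 285 357 212 223
level_center side 0.86 614 319.52 203.0 310 329 174 231
level_center side 0.57 175 324.59 131.23 312 337 128 135
stud_base top []
stud_base side [([288.4, 239.3], 0.5), ([288.4, 239.3], 0.5), ([288.4, 239.3], 0.5)]
panel_top top [([320.8, 216.9], 0.63), ([176.1, 222.3], 0.24), ([320.8, 216.9], 0.63), ([176.1, 222.3], 0.24), ([320.8, 216.9], 0.63), ([176.1, 222.3], 0.24)]
panel_top side [([319.3, 207.2], 0.72), ([319.3, 207.2], 0.72), ([319.3, 207.2], 0.72)]
```

View pics/m1.png

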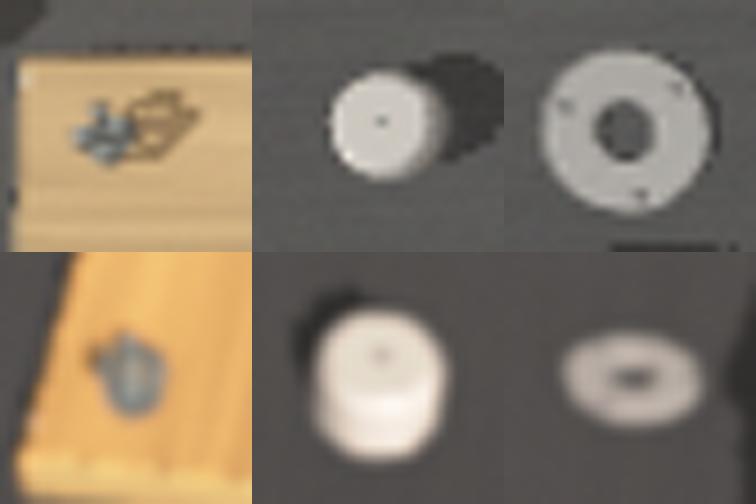

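```bash
cat > fit.py <<'E'
from h import *
from scipy.optimize import least_squares
from scipy.ndimage import map_coordinates
def px(o,cx,cy,u,v): return (u-14+cx/9-.5, v-14+cy/9-.5)
S={"plate":((429.1,239.1),(348.8,152.7)),"captop":((216.8,253.9),(347.8,290.9)),"stud":((271.05,191.5),(283.9,236.4))}
for k,(a,b) in S.items():
    x,e=tri(ray("top",a),ray("side",b)); print(k,x.round(4),round(e,4))
print("plate z2.5 top/side",onz(ray("top",S["plate"][0]),.004).round(4),onz(ray("side",S["plate"][1]),.004).round(4))
print("cap z22 top/side",onz(ray("top",S["captop"][0]),.022).round(4),onz(ray("side",S["captop"][1]),.022).round(4))
print("stud z30 top/side",onz(ray("top",S["stud"][0]),.030).round(4),onz(ray("side",S["stud"][1]),.030).round(4))
def panel(p,s,z=.018):
    R=np.array([[np.cos(p[2]),-np.sin(p[2])],[np.sin(p[2]),np.cos(p[2])]])
    return np.r_[p[:2]+R@np.array(s),z]
for c in("top","side"):
    im=read_camera(c).astype(float); g=im[:,:,0]-im[:,:,2]*1.0
    p=np.array([.573,.003,0.])
    for it in range(6):
        obs=[]
        for ax,sg in((0,1),(0,-1),(1,1),(1,-1)):
            if c=="side" and (ax,sg)==(1,1): continue
            for t in np.linspace(-.9,.9,25):
                n=np.zeros(2);n[ax]=sg; b=np.array([.12,.18])*n; b[1-ax]=t*[.12,.18][1-ax]
                d=np.linspace(-.012,.012,49) if it==0 else np.linspace(-.008,.008,49)
                P=np.array([proj(c,panel(p,b+n*k)) for k in d])
                pr=map_coordinates(g,[P[:,1],P[:,0]],order=1)
                lo,hi=np.sort(pr)[5],np.sort(pr)[-6]
                if hi-lo<25: continue
                m=(lo+hi)/2; i=np.where((pr[:-1]>m)&(pr[1:]<=m))[0]
                if len(i)!=1: continue
                i=i[0]; dd=d[i]+(pr[i]-m)/(pr[i]-pr[i+1])*(d[1]-d[0])
                obs.append((ax,sg,b[1-ax],dd))
        o=np.array(obs)
        # d = n.(dx) + yaw*(n x b)
        A=np.array([[s if a==0 else 0,s if a==1 else 0,(-t*s if a==0 else t*s)] for a,s,t,_ in o])
        f=least_squares(lambda q:A@q-o[:,3],np.zeros(3),loss="soft_l1",f_scale=.001)
        R=np.array([[np.cos(p[2]),-np.sin(p[2])],[np.sin(p[2]),np.cos(p[2])]])
        p[:2]+=R@f.x[:2];p[2]+=f.x[2]
    print(c,p.round(4),len(o),[((a,s),(o[(o[:,0]==a)&(o[:,1]==s),3].mean()*1e3).round(2)) for a,s in((0,1),(0,-1),(1,1),(1,-1)) if ((o[:,0]==a)&(o[:,1]==s)).any()],"stud",panel(p,(.09,.15)).round(4))
E
python3 fit.py
```

```text
plate [ 0.4949 -0.3302  0.0011] 0.0007
captop [0.47   0.3239 0.022 ] 0.0005
stud [0.6598 0.156  0.026 ] 0.0026
plate z2.5 top/side [ 0.4939 -0.3295  0.004 ] [ 0.4956 -0.3261  0.004 ]
cap z22 top/side [0.4695 0.3239 0.022 ] [0.4705 0.3238 0.022 ]
stud z30 top/side [0.6563 0.1556 0.03  ] [0.6617 0.1593 0.03  ]Traceback (most recent call last):
  File "fit.py", line 24, in <module>
    P=np.array([proj(c,panel(p,b+n*k)) for k in d])
                ~~~~^^^^^^^^^^^^^^^^^^
  File "h.py", line 10, in proj
    p=camera_params(cam); K=np.array(p["camera_matrix"]);E=np.array(p["extrinsics"])
ValueError: time passes only in moves, steps and waits
```

```bash
sed -i 's/^from station import \*/from station import *\nfrom functools import cache\nfrom station import camera_params as _cp\ncamera_params=cache(_cp)/' h.py; python3 fit.py
```

```text
plate [ 0.4949 -0.3302  0.0011] 0.0007
captop [0.47   0.3239 0.022 ] 0.0005
stud [0.6598 0.156  0.026 ] 0.0026
plate z2.5 top/side [ 0.4939 -0.3295  0.004 ] [ 0.4956 -0.3261  0.004 ]
cap z22 top/side [0.4695 0.3239 0.022 ] [0.4705 0.3238 0.022 ]
stud z30 top/side [0.6563 0.1556 0.03  ] [0.6617 0.1593 0.03  ]
top [ 0.5617  0.0084 -0.0309] 96 [((0, 1), np.float64(1.02)), ((0, -1), np.float64(0.94)), ((1, 1), np.float64(1.41)), ((1, -1), np.float64(1.55))] stud [0.6563 0.1555 0.018 ]
side [ 0.5639  0.0067 -0.0283] 65 [((0, 1), np.float64(1.31)), ((0, -1), np.float64(1.53)), ((1, -1), np.float64(0.17))] stud [0.6581 0.1541 0.018 ]
```

>>> servo_tool --moves '[{"offset": [0, 0, 0], "rot": [0, 0, -0.172], "grip": 0}, {"offset": [0, 0, 0], "rot": [0, 0, -0.172], "grip": 0}, {"offset": [-36, -42, 0], "rot": [0, 0, 0], "grip": 0}, {"offset": [-36, -42, 0], "rot": [0, 0, 0], "grip": 0}, {"offset": [-36, -42, 0], "rot": [0, 0, 0], "grip": 0}, {"offset": [-36, -42, 0], "rot": [0, 0, 0], "grip": 0}, {"offset": [-36, -42, 0], "rot": [0, 0, 0], "grip": 0}, {"offset": [-36, -42, 0], "rot": [0, 0, 0], "grip": 0}]'

```text
t: 3.35
tool_pos: [0.4277, 0.3351, 0.2318]
orientation: [3.141, 0.0, -3.141]
contact_force: [1.0, 0.4, -1.0]
opening: 0.0949
finger_force: 0.0
```

>>> servo_tool --moves '[{"offset": [-8, -55, 5], "rot": [0, 0, 0], "grip": 0}, {"offset": [-8, -55, 5], "rot": [0, 0, 0], "grip": 0}, {"offset": [-8, -55, 5], "rot": [0, 0, 0], "grip": 0}, {"offset": [-8, -55, 5], "rot": [0, 0, 0], "grip": 0}, {"offset": [-8, -55, 5], "rot": [0, 0, 0], "grip": 0}, {"offset": [-8, -55, 5], "rot": [0, 0, 0], "grip": 0}, {"offset": [-8, -55, 5], "rot": [0, 0, 0], "grip": 0}, {"offset": [-8, -55, 5], "rot": [0, 0, 0], "grip": 0}]'

```text
t: 4.35
tool_pos: [0.4909, -0.1054, 0.1917]
orientation: [-3.142, 0.001, -3.141]
contact_force: [0.8, 0.3, 0.1]
opening: 0.0949
finger_force: 0.0
```

>>> servo_tool --moves '[{"offset": [-1, -56, 10], "rot": [0, 0, 0], "grip": 0}, {"offset": [-1, -56, 10], "rot": [0, 0, 0], "grip": 0}, {"offset": [-1, -56, 20], "rot": [0, 0, 0], "grip": 0}, {"offset": [0, -56, 20], "rot": [0, 0, 0], "grip": 0}, {"offset": [0, 0, 40], "rot": [0, 0, 0], "grip": 0}, {"offset": [0, 0, 20], "rot": [0, 0, 0], "grip": 0}, {"offset": [0, 0, 0], "rot": [0, 0, 0], "grip": 0}]'

```text
t: 5.22
tool_pos: [0.4933, -0.3272, 0.0703]
orientation: [3.14, -0.002, 3.141]
contact_force: [0.7, -0.0, -0.2]
opening: 0.095
finger_force: 0.0
```

>>> servo_tool --moves '[{"offset": [0, 0, 25], "rot": [0, 0, 0], "grip": 0.2}, {"offset": [0, 0, 20], "rot": [0, 0, 0], "grip": 0.2}, {"offset": [0, 0, 7], "rot": [0, 0, 0], "grip": 0.2}, {"offset": [0, 0, 0], "rot": [0, 0, 0], "grip": 1}, {"offset": [0, 0, 0], "rot": [0, 0, 0], "grip": 1}, {"offset": [0, 0, 0], "rot": [0, 0, 0], "grip": 1}, {"offset": [0, 0, 0], "rot": [0, 0, 0], "grip": 1}]'

```text
t: 6.1
tool_pos: [0.4942, -0.3277, 0.0205]
orientation: [-3.141, 0.001, -3.141]
contact_force: [-0.7, 0.8, 6.6]
opening: 0.0533
finger_force: 30.0
```

```bash
python3 - <<'E'
from h import *
s=get_state();print(s["tool_pos"],s["contact_force"],s["opening"],s["t"])
a=read_camera("top")[205:275,395:465];b=read_camera("side")[118:188,315:385]
cv2.imwrite("pics/g1.png",np.hstack([cv2.resize(x,None,fx=5,fy=5,interpolation=cv2.INTER_CUBIC) for x in(a,b)])[:,:,::-1])
E
```

```text
[ 0.49418067 -0.32767858  0.02045156] [-0.69451201  0.82403914  6.64006989] 0.05325262973349924 6.1
```

View pics/g1.png

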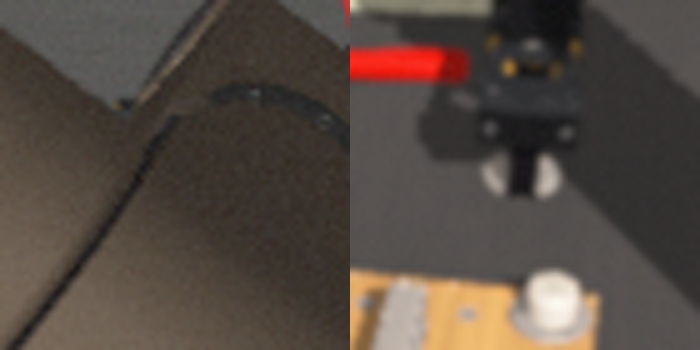

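>>> servo_tool --moves '[{"offset": [0, 0, -3], "rot": [0, 0, 0], "grip": 1}, {"offset": [0, 0, 0], "rot": [0, 0, 0], "grip": 1}]'

```text
t: 6.45
tool_pos: [0.4939, -0.3275, 0.0228]
orientation: [-3.141, 0.0, -3.141]
contact_force: [0.3, -0.4, -0.8]
opening: 0.0532
finger_force: 30.0
```

>>> servo_tool --moves '[{"offset": [0, 0, 2], "rot": [0, 0, 0], "grip": 1}, {"offset": [0, 0, 0], "rot": [0, 0, 0], "grip": 0.2}, {"offset": [0, 0, 0], "rot": [0, 0, 0.1745], "grip": 0.2}, {"offset": [0, 0, 0], "rot": [0, 0, 0.1745], "grip": 0.2}, {"offset": [0, 0, 0], "rot": [0, 0, 0.1745], "grip": 0.2}, {"offset": [0, 0, 0], "rot": [0, 0, 0.1745], "grip": 0.2}, {"offset": [0, 0, 0], "rot": [0, 0, 0.1745], "grip": 0.2}, {"offset": [0, 0, 0], "rot": [0, 0, 0.1745], "grip": 0.2}]'

```text
t: 7.45
tool_pos: [0.4938, -0.3274, 0.0204]
orientation: [-3.142, -0.0, 2.089]
contact_force: [-0.2, 0.4, -0.0]
opening: 0.076
finger_force: 0.0
```

>>> servo_tool --moves '[{"offset": [0, 0, 0], "rot": [0, 0, 0.1745], "grip": 0.2}, {"offset": [0, 0, 0], "rot": [0, 0, 0.1745], "grip": 0.2}, {"offset": [0, 0, 0], "rot": [0, 0, 0.1745], "grip": 0.2}, {"offset": [0, 0, 0], "rot": [0, 0, 0], "grip": 0.2}]'

```text
t: 7.95
tool_pos: [0.4938, -0.3275, 0.0205]
orientation: [-3.142, -0.0, 1.573]
contact_force: [-0.1, 0.5, 0.6]
opening: 0.0762
finger_force: 0.0
```

>>> servo_tool --moves '[{"offset": [0, 0, 2], "rot": [0, 0, 0], "grip": 0.2}, {"offset": [0, 0, 0], "rot": [0, 0, 0], "grip": 0.2}]'

```text
t: 8.2
tool_pos: [0.4937, -0.3274, 0.0183]
orientation: [-3.141, -0.0, 1.574]
contact_force: [-0.4, 1.0, 0.2]
opening: 0.0763
finger_force: 0.0
```

```bash
python3 - <<'E'
from h import *
print(finger_overhang() if callable(finger_overhang) else finger_overhang)
a=read_camera("top")[205:275,395:465];b=read_camera("side")[118:188,315:385]
cv2.imwrite("pics/g2.png",np.hstack([cv2.resize(x,None,fx=5,fy=5,interpolation=cv2.INTER_CUBIC) for x in(a,b)])[:,:,::-1])
E
```

```text
0.017
```

View pics/g2.png

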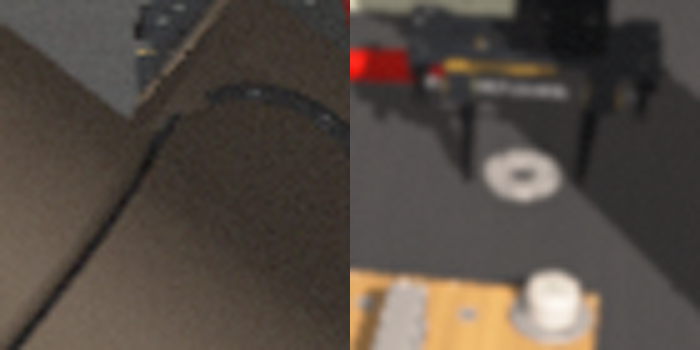

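>>> servo_tool --moves '[{"offset": [0, 0, 0], "rot": [0, 0, 0], "grip": 1}, {"offset": [0, 0, 0], "rot": [0, 0, 0], "grip": 1}, {"offset": [0, 0, 0], "rot": [0, 0, 0], "grip": 1}, {"offset": [0, 0, 0], "rot": [0, 0, 0], "grip": 1}, {"offset": [0, 0, 0], "rot": [0, 0, 0], "grip": 1}]'

```text
t: 8.93
tool_pos: [0.4939, -0.3275, 0.0186]
orientation: [3.141, 0.0, 1.571]
contact_force: [-1.3, 0.4, -1.1]
opening: 0.0541
finger_force: 30.0
```

>>> servo_tool --moves '[{"offset": [0, 0, -20], "rot": [0, 0, 0], "grip": 1}, {"offset": [0, 0, -45], "rot": [0, 0, 0], "grip": 1}, {"offset": [0, 0, -45], "rot": [0, 0, 0], "grip": 1}, {"offset": [30, 10, 0], "rot": [0, 0, 0], "grip": 1}, {"offset": [55, 18.5, 0], "rot": [0, 0, 0], "grip": 1}, {"offset": [55, 18.5, 0], "rot": [0, 0, 0], "grip": 1}, {"offset": [55, 18.5, 0], "rot": [0, 0, 0], "grip": 1}, {"offset": [55, 18.5, 0], "rot": [0, 0, 0], "grip": 1}]'

```text
t: 9.93
tool_pos: [0.578, -0.0756, 0.1286]
orientation: [-3.141, -0.0, 1.571]
contact_force: [1.5, -0.0, -1.1]
opening: 0.0544
finger_force: 30.0
```

>>> servo_tool --moves '[{"offset": [55, 18.5, 0], "rot": [0, 0, 0], "grip": 1}, {"offset": [55, 18.5, 0], "rot": [0, 0, 0], "grip": 1}, {"offset": [55, 18.5, 0], "rot": [0, 0, 0], "grip": 1}, {"offset": [40, 14, 0], "rot": [0, 0, 0], "grip": 1}, {"offset": [27, 9, 0], "rot": [0, 0, 0], "grip": 1}, {"offset": [0, 0, 30], "rot": [0, 0, 0], "grip": 1}, {"offset": [0, 0, 0], "rot": [0, 0, 0], "grip": 1}, {"offset": [0, 0, 0], "rot": [0, 0, 0], "grip": 1}]'

```text
t: 10.92
tool_pos: [0.6563, 0.1543, 0.0993]
orientation: [3.141, -0.0, 1.571]
contact_force: [0.4, -0.6, -0.8]
opening: 0.0542
finger_force: 30.0
```

```bash
python3 - <<'E'
from h import *
T=get_state()["tool_pos"];print(T)
o=[]
for c,(u,v) in(("top",(272,191)),("side",(286,225))):
    im=read_camera(c)[v-25:v+25,u-25:u+25]; o.append(cv2.resize(im,None,fx=8,fy=8,interpolation=cv2.INTER_CUBIC))
    for z in(-.0161,): print(c,proj(c,T+[0,0,z]),proj(c,[T[0],T[1],.03]),"crop",(proj(c,T+[0,0,z])-[u-25,v-25]+.5)*8)
cv2.imwrite("pics/g3.png",np.hstack(o)[:,:,::-1])
E
```

```text
[0.65628967 0.15427925 0.09931099]
top [269.76683618 187.76351239] [271.48194888 191.47525205] crop [186.13468943 178.1080991 ]
side [285.60046308 221.86972311] [286.03354752 235.33485538] crop [200.80370466 178.95778485]
```

View pics/g3.png

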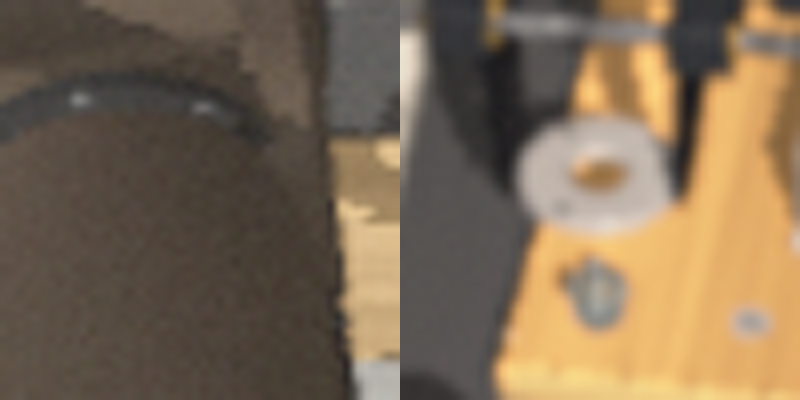

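```bash
cat > st.py <<'E'
from h import *
from scipy.optimize import least_squares
def rev(prof,x,y,z0):
    a=np.linspace(0,2*np.pi,40)
    return np.array([[x+r*np.cos(t),y+r*np.sin(t),z0+h] for r,h in prof for t in a])
def mcent(c,prof,x,y,z0):
    P=np.array([proj(c,p) for p in rev(prof,x,y,z0)]); h=cv2.convexHull((P*64).astype(np.float32))/64
    m=cv2.moments(h.astype(np.float32)); return np.array([m["m10"]/m["m00"],m["m01"]/m["m00"]]),m["m00"]
STUD=[(8.5e-3,.022),(12e-3,.012),(9.5e-3,0)]; PL=[(28e-3,0),(28e-3,.005)]; CAP=[(18e-3,0),(18e-3,.022)]
def ocent(im,uv,w,f):
    u,v=uv;g=f(im[v-w:v+w+1,u-w:u+w+1].astype(float)); 
    yy,xx=np.mgrid[v-w:v+w+1,u-w:u+w+1]; return np.array([(g*xx).sum(),(g*yy).sum()])/g.sum(),g.sum()
wood=lambda b:np.clip((b[:,:,2]/b[:,:,0]-.72)/.2,0,1)
def white(b):
    g=b.mean(2); return np.clip((g-np.median(g)-25)/(np.percentile(g,96)-np.median(g)-25),0,1)
if __name__=="__main__":
    I={c:cv2.imread(f"pics/{c}0.png")[:,:,::-1] for c in("top","side")}
    for c,uv,w in(("top",(429,239),12),("side",(349,153),10)):
        o,a=ocent(I[c],uv,w,white); m,A=mcent(c,PL,.4939,-.3275,0); print("plate",c,o.round(2),round(a),m.round(2),round(A),"bias",(o-m).round(2))
    for c,uv,w in(("top",(217,254),7),("side",(348,294),9)):
        o,a=ocent(I[c],uv,w,white); m,A=mcent(c,CAP,.470,.324,0); print("cap",c,o.round(2),round(a),m.round(2),round(A),"bias",(o-m).round(2))
    for c,uv,w in(("top",(271,192),6),("side",(285,237),7)):
        u,v=uv;b=I[c][v-w:v+w+1,u-w:u+w+1].astype(float); print((b[:,:,2]/b[:,:,0]*100).astype(int))
        o,a=ocent(I[c],uv,w,wood); m,A=mcent(c,STUD,.6563,.1543,.018); print("stud",c,o.round(2),round(a),m.round(2),round(A),"diff",(o-m).round(2))
        J=[((mcent(c,STUD,.6563+d[0],.1543+d[1],.018)[0]-m)/1).round(3) for d in((.001,0),(0,.001))];print("px/mm",J)
E
python3 st.py
```

```text
plate top [428.97 239.12] 190 [428.39 239.2 ] 262 bias [ 0.58 -0.08]
plate side [348.89 152.7 ] 91 [349.26 152.91] 117 bias [-0.36 -0.21]
cap top [216.56 254.39] 83 [217.46 254.04] 128 bias [-0.89  0.35]
cap side [348.14 294.74] 109 [347.71 293.69] 199 bias [0.43 1.05]
[[62 63 63 62 61 62 62 62 62 62 62 62 61]
 [62 63 62 63 63 62 62 62 62 63 61 59 59]
 [62 61 62 61 66 70 70 62 62 60 59 60 59]
 [62 63 62 62 68 84 89 67 64 60 60 60 60]
 [62 63 63 64 67 73 96 97 96 76 64 59 60]
 [62 62 64 84 98 95 94 96 96 94 64 60 60]
 [63 62 68 85 96 94 94 96 97 82 65 62 60]
 [63 61 65 68 78 94 99 98 95 69 61 60 58]
 [62 62 62 62 67 81 91 87 71 63 58 59 58]
 [62 62 62 62 62 65 71 71 64 63 63 62 62]
 [62 62 61 62 62 61 61 61 61 60 62 61 61]
 [62 62 62 61 62 62 62 62 62 61 60 61 62]
 [60 62 61 62 62 62 62 62 61 61 62 61 62]]
stud top [271.22 191.63] 24 [271.48 191.49] 46 diff [-0.26  0.14]
px/mm [array([-0.005, -0.314]), array([-0.322,  0.011])]
[[45 46 46 46 45 45 46 47 47 46 46 46 47 46 45]
 [45 46 46 46 45 45 47 49 48 47 47 46 46 46 46]
 [46 46 44 45 45 49 64 69 57 48 47 46 46 46 45]
 [45 45 44 45 52 60 78 88 75 60 53 48 46 46 46]
 [45 45 44 51 69 77 85 93 88 81 70 52 46 46 45]
 [45 45 44 58 82 85 86 90 85 84 82 60 47 46 46]
 [45 44 45 57 80 85 88 90 83 83 85 64 48 46 46]
 [45 46 46 51 69 85 92 93 88 88 82 60 47 45 45]
 [46 46 46 49 61 85 96 96 95 93 78 55 46 45 46]
 [45 46 46 48 58 78 92 97 97 90 71 52 46 45 46]
 [45 46 46 47 52 60 75 86 84 72 58 48 46 46 46]
 [46 46 46 46 48 50 56 61 59 53 49 46 45 45 46]
 [46 46 46 46 46 47 48 49 48 46 46 45 45 46 46]
 [46 46 46 46 46 45 46 46 46 45 45 45 46 46 45]
 [47 46 46 46 46 47 46 46 46 45 45 45 46 46 46]]
stud side [285.19 236.63] 30 [286.04 235.74] 63 diff [-0.85  0.89]
px/mm [array([-0.345, -0.031]), array([-0.054,  0.247])]
```

>>> servo_tool --moves '[{"offset": [1.5, 0, 20], "rot": [0, 0, 0], "grip": 1}, {"offset": [0, 0, 14], "rot": [0, 0, 0], "grip": 1}, {"offset": [0, 0, 5], "rot": [0, 0, 0], "grip": 1}, {"offset": [0, 0, 4], "rot": [0, 0, 0], "grip": 1}, {"offset": [0, 0, 0], "rot": [0, 0, 0], "grip": 1}]'

```text
t: 11.65
tool_pos: [0.6562, 0.1561, 0.0555]
orientation: [3.141, -0.0, 1.571]
contact_force: [-0.7, 0.5, -0.4]
opening: 0.0543
finger_force: 30.0
```

>>> servo_tool --moves '[{"offset": [0, 0, 2], "rot": [0, 0, 0], "grip": 1}, {"offset": [0, 0, 1.5], "rot": [0, 0, 0], "grip": 1}, {"offset": [0, 0, 0], "rot": [0, 0, 0], "grip": 1}]'

```text
t: 12.02
tool_pos: [0.6564, 0.1562, 0.0524]
orientation: [3.141, -0.0, 1.571]
contact_force: [1.0, 0.6, 1.4]
opening: 0.0543
finger_force: 30.0
```

>>> servo_tool --moves '[{"offset": [0, 0, 1], "rot": [0, 0, 0], "grip": 1}, {"offset": [0, 0, 1], "rot": [0, 0, 0], "grip": 1}, {"offset": [0, 0, 0], "rot": [0, 0, 0], "grip": 1}]'

```text
t: 12.4
tool_pos: [0.6564, 0.1562, 0.0503]
orientation: [3.141, -0.0, 1.571]
contact_force: [2.2, 1.4, 1.7]
opening: 0.0543
finger_force: 30.0
```

>>> servo_tool --moves '[{"offset": [0.5, 0.8, 0], "rot": [0, 0, 0], "grip": 1}, {"offset": [0, 0, 1], "rot": [0, 0, 0], "grip": 1}, {"offset": [0, 0, 0], "rot": [0, 0, 0], "grip": 1}]'

```text
t: 12.78
tool_pos: [0.6571, 0.1566, 0.0491]
orientation: [3.141, -0.0, 1.571]
contact_force: [1.8, 1.3, 3.7]
opening: 0.0545
finger_force: 30.0
```

>>> servo_tool --moves '[{"offset": [0.4, 0.6, 1], "rot": [0, 0, 0], "grip": 1}, {"offset": [0, 0, 1], "rot": [0, 0, 0], "grip": 1}, {"offset": [0, 0, 0], "rot": [0, 0, 0], "grip": 1}]'

```text
t: 13.15
tool_pos: [0.6572, 0.157, 0.0466]
orientation: [-3.141, -0.0, 1.571]
contact_force: [0.5, 1.4, -0.4]
opening: 0.0548
finger_force: 30.0
```

>>> servo_tool --moves '[{"offset": [0.5, 0, 3], "rot": [0, 0, 0], "grip": 1}, {"offset": [0, 0, 3], "rot": [0, 0, 0], "grip": 1}, {"offset": [0, 0, 2.5], "rot": [0, 0, 0], "grip": 1}, {"offset": [0, 0, 0], "rot": [0, 0, 0], "grip": 1}]'

```text
t: 13.65
tool_pos: [0.6572, 0.1574, 0.0382]
orientation: [-3.141, 0.0, 1.571]
contact_force: [-0.3, 0.3, -0.6]
opening: 0.0541
finger_force: 30.0
```

>>> servo_tool --moves '[{"offset": [0, 0, 1], "rot": [0, 0, 0], "grip": 1}, {"offset": [0, 0, 1.3], "rot": [0, 0, 0], "grip": 1}, {"offset": [0, 0, 0], "rot": [0, 0, 0], "grip": 1}]'

```text
t: 14.02
tool_pos: [0.6575, 0.1575, 0.0366]
orientation: [3.142, -0.0, 1.571]
contact_force: [-2.1, -0.5, 2.7]
opening: 0.054
finger_force: 30.0
```

>>> servo_tool --moves '[{"offset": [0, 0, 0], "rot": [0, 0, 0], "grip": 0.25}, {"offset": [0, 0, 0], "rot": [0, 0, 0], "grip": 0.25}, {"offset": [0, 0, 0], "rot": [0, 0, 0], "grip": 0.25}, {"offset": [0, 0, -30], "rot": [0, 0, 0], "grip": 0.25}, {"offset": [20, 0, -40], "rot": [0, 0, 0], "grip": 0.25}, {"offset": [30, -35, -20], "rot": [0, 0, 0], "grip": 0.2}, {"offset": [40, -45, 0], "rot": [0, 0, 0], "grip": 0.2}]'

```text
t: 14.9
tool_pos: [0.5776, 0.2479, 0.128]
orientation: [3.138, -0.001, 1.57]
contact_force: [0.3, 0.6, 0.5]
opening: 0.0761
finger_force: 0.0
```

>>> servo_tool --moves '[{"offset": [33, -47, 0], "rot": [0, 0, 0], "grip": 0.2}, {"offset": [33, -47, 0], "rot": [0, 0, 0], "grip": 0.2}, {"offset": [9, -13, 20], "rot": [0, 0, 0], "grip": 0.2}, {"offset": [0, 0, 0], "rot": [0, 0, 0], "grip": 0.2}, {"offset": [0, 0, 0], "rot": [0, 0, 0], "grip": 0.2}]'

```text
t: 15.52
tool_pos: [0.4714, 0.3222, 0.1068]
orientation: [3.141, -0.0, 1.571]
contact_force: [-0.1, -0.4, -0.0]
opening: 0.0761
finger_force: 0.0
```

```bash
python3 - <<'E'
from st import *
T=get_state()["tool_pos"];print(T)
o=[]
for c,(u,v) in(("top",(272,191)),("side",(286,233)),("side",(347,278))):
    I=read_camera(c); im=I[v-20:v+20,u-20:u+20]; o.append(cv2.resize(im,None,fx=6,fy=6,interpolation=cv2.INTER_CUBIC))
cv2.imwrite("pics/g4.png",np.hstack(o)[:,:,::-1])
E
```

```text
[0.47137658 0.32216464 0.10678541]
```

View pics/g4.png

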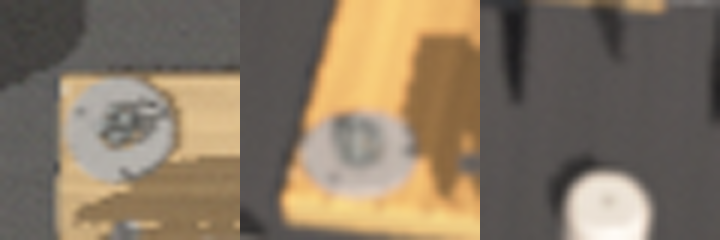

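The plate lies flat round the stud: about (120,130) in the left crop and (358,152) in the middle one. The cap stands below the open fingers, so I'll grasp it now.

>>> servo_tool --moves '[{"offset": [1, -1, 40], "rot": [0, 0, 0], "grip": 0.2}, {"offset": [0, 0, 35], "rot": [0, 0, 0], "grip": 0.2}, {"offset": [0, 0, 9.5], "rot": [0, 0, 0], "grip": 0.2}, {"offset": [0, 0, 0], "rot": [0, 0, 0], "grip": 1}, {"offset": [0, 0, 0], "rot": [0, 0, 0], "grip": 1}, {"offset": [0, 0, 0], "rot": [0, 0, 0], "grip": 1}, {"offset": [0, 0, 0], "rot": [0, 0, 0], "grip": 1}, {"offset": [0, 0, 0], "rot": [0, 0, 0], "grip": 1}]'

```text
t: 16.68
tool_pos: [0.4696, 0.3235, 0.0223]
orientation: [3.141, -0.0, 1.571]
contact_force: [-0.2, -0.4, 4.3]
opening: 0.0349
finger_force: 30.0
```

>>> servo_tool --moves '[{"offset": [0, 0, 0], "rot": [0, 0, 0], "grip": 0.3}, {"offset": [0, 0, 0], "rot": [0, 0, 0], "grip": 0.3}, {"offset": [0, 0, 0], "rot": [0, 0, -0.1745], "grip": 0.3}, {"offset": [0, 0, 0], "rot": [0, 0, -0.1745], "grip": 0.3}, {"offset": [0, 0, 0], "rot": [0, 0, -0.1745], "grip": 0.3}, {"offset": [0, 0, 0], "rot": [0, 0, -0.1745], "grip": 0.3}, {"offset": [0, 0, 0], "rot": [0, 0, -0.1745], "grip": 0.3}, {"offset": [0, 0, 0], "rot": [0, 0, -0.1745], "grip": 0.3}]'

```text
t: 17.68
tool_pos: [0.4693, 0.3234, 0.0217]
orientation: [-3.141, -0.0, 2.624]
contact_force: [-0.7, -0.4, -0.2]
opening: 0.0664
finger_force: 0.0
```

>>> servo_tool --moves '[{"offset": [0, 0, 0], "rot": [0, 0, -0.1745], "grip": 0.3}, {"offset": [0, 0, 0], "rot": [0, 0, -0.1745], "grip": 0.3}, {"offset": [0, 0, 0], "rot": [0, 0, -0.1745], "grip": 0.3}, {"offset": [0, 0, 0], "rot": [0, 0, 0], "grip": 1}, {"offset": [0, 0, 0], "rot": [0, 0, 0], "grip": 1}, {"offset": [0, 0, 0], "rot": [0, 0, 0], "grip": 1}, {"offset": [0, 0, 0], "rot": [0, 0, 0], "grip": 1}, {"offset": [0, 0, 0], "rot": [0, 0, 0], "grip": 1}]'

```text
t: 18.68
tool_pos: [0.4694, 0.3234, 0.0218]
orientation: [3.142, -0.0, 3.141]
contact_force: [0.2, 0.3, -0.4]
opening: 0.0352
finger_force: 30.0
```

>>> servo_tool --moves '[{"offset": [0, 0, -40], "rot": [0, 0, 0], "grip": 1}, {"offset": [0, 0, -55], "rot": [0, 0, 0], "grip": 1}, {"offset": [-20, -18, 0], "rot": [0, 0, 0], "grip": 1}, {"offset": [-40, -36, 0], "rot": [0, 0, 0], "grip": 1}, {"offset": [-40, -36, 0], "rot": [0, 0, 0], "grip": 1}, {"offset": [-40, -36, 0], "rot": [0, 0, 0], "grip": 1}, {"offset": [-30, -26, 0], "rot": [0, 0, 0], "grip": 1}, {"offset": [-18, -14, 0], "rot": [0, 0, 0], "grip": 1}]'

```text
t: 19.68
tool_pos: [0.6587, 0.1557, 0.1166]
orientation: [-3.142, -0.0, 3.14]
contact_force: [-0.3, 0.6, -0.6]
opening: 0.0355
finger_force: 30.0
```

>>> servo_tool --moves '[{"offset": [0, 0, 25], "rot": [0, 0, 0], "grip": 1}, {"offset": [0, 0, 20], "rot": [0, 0, 0], "grip": 1}, {"offset": [0, 0, 0], "rot": [0, 0, 0], "grip": 1}, {"offset": [0, 0, 0], "rot": [0, 0, 0], "grip": 1}]'

```text
t: 20.18
tool_pos: [0.6576, 0.1578, 0.0724]
orientation: [3.141, 0.001, -3.141]
contact_force: [-0.5, 0.1, -0.7]
opening: 0.0353
finger_force: 30.0
```

>>> servo_tool --moves '[{"offset": [0, -0.4, 8], "rot": [0, 0, 0], "grip": 1}, {"offset": [0, 0, 4], "rot": [0, 0, 0], "grip": 1}, {"offset": [0, 0, 1.5], "rot": [0, 0, 0], "grip": 1}, {"offset": [0, 0, 0], "rot": [0, 0, 0], "grip": 1}]'

```text
t: 20.68
tool_pos: [0.6574, 0.1571, 0.0583]
orientation: [3.141, -0.0, -3.141]
contact_force: [0.5, 0.7, -0.8]
opening: 0.0353
finger_force: 30.0
```

>>> servo_tool --moves '[{"offset": [0, 0, 1.5], "rot": [0, 0, 0], "grip": 1}, {"offset": [0, 0, 1.5], "rot": [0, 0, 0], "grip": 1}, {"offset": [0, 0, 0], "rot": [0, 0, 0], "grip": 1}]'

```text
t: 21.05
tool_pos: [0.6576, 0.1571, 0.0553]
orientation: [3.141, 0.0, -3.141]
contact_force: [1.2, 1.3, -0.2]
opening: 0.0348
finger_force: 30.0
```

>>> servo_tool --moves '[{"offset": [-0.4, 0.4, 1], "rot": [0, 0, 0], "grip": 1}, {"offset": [0, 0, 1], "rot": [0, 0, 0], "grip": 1}, {"offset": [0, 0, 0], "rot": [0, 0, 0], "grip": 1}]'

```text
t: 21.42
tool_pos: [0.6581, 0.1575, 0.0536]
orientation: [3.141, 0.001, -3.141]
contact_force: [1.0, 0.3, 4.3]
opening: 0.0354
finger_force: 30.0
```

>>> servo_tool --moves '[{"offset": [-0.3, 0, 1], "rot": [0, 0, 0], "grip": 1}, {"offset": [0, 0, 1], "rot": [0, 0, 0], "grip": 1}, {"offset": [0, 0, 0], "rot": [0, 0, 0], "grip": 1}]'

```text
t: 21.8
tool_pos: [0.6579, 0.1574, 0.051]
orientation: [3.142, -0.001, -3.141]
contact_force: [0.8, 0.1, -0.2]
opening: 0.0353
finger_force: 30.0
```

>>> servo_tool --moves '[{"offset": [0, 0, 2], "rot": [0, 0, 0], "grip": 1}, {"offset": [0, 0, 2], "rot": [0, 0, 0], "grip": 1}, {"offset": [0, 0, 1], "rot": [0, 0, 0], "grip": 1}, {"offset": [0, 0, 0], "rot": [0, 0, 0], "grip": 1}]'

```text
t: 22.3
tool_pos: [0.6579, 0.1574, 0.0459]
orientation: [-3.142, -0.001, -3.141]
contact_force: [0.3, 1.8, -3.1]
opening: 0.0353
finger_force: 30.0
```

>>> servo_tool --moves '[{"offset": [0, 0, 1], "rot": [0, 0, 0], "grip": 1}, {"offset": [0, 0, 1.5], "rot": [0, 0, 0], "grip": 1}, {"offset": [0, 0, 0], "rot": [0, 0, 0], "grip": 1}]'

```text
t: 22.68
tool_pos: [0.6582, 0.1574, 0.0448]
orientation: [3.142, 0.0, -3.141]
contact_force: [-3.5, 0.4, 6.7]
opening: 0.0353
finger_force: 30.0
```

>>> servo_tool --moves '[{"offset": [0.5, 0, 1], "rot": [0, 0, 0], "grip": 1}, {"offset": [0, 0, 0.7], "rot": [0, 0, 0], "grip": 1}, {"offset": [0, 0, 0], "rot": [0, 0, 0], "grip": 1}, {"offset": [0, 0, 0], "rot": [0, 0, 0], "grip": 1}]'

```text
t: 23.18
tool_pos: [0.6582, 0.1575, 0.0447]
orientation: [3.141, 0.002, -3.141]
contact_force: [-5.7, -0.7, 20.6]
opening: 0.0349
finger_force: 30.0
```

>>> servo_tool --moves '[{"offset": [0.4, 0, -0.7], "rot": [0, 0, 0], "grip": 1}, {"offset": [0, 0, 0], "rot": [0, 0, 0], "grip": 1}, {"offset": [0, 0, 0], "rot": [0, 0, 0], "grip": 1}]'

```text
t: 23.55
tool_pos: [0.6581, 0.1575, 0.0447]
orientation: [3.141, 0.003, -3.141]
contact_force: [-3.1, 0.5, 12.8]
opening: 0.0357
finger_force: 30.0
```

```bash
python3 - <<'E'
from h import *
o=[]
for c,(u,v) in(("side",(286,233)),):
    I=read_camera(c); im=I[v-30:v+30,u-30:u+30]; o.append(cv2.resize(im,None,fx=8,fy=8,interpolation=cv2.INTER_CUBIC))
cv2.imwrite("pics/g5.png",np.hstack(o)[:,:,::-1])
s=get_state();print(s["tool_pos"],s["contact_force"],s["torque"])
E
```

```text
[0.65815274 0.1574486  0.04476579] [-2.72408163  0.26264169 12.27645186] [-0.0058143   0.42580647  0.01853173]
```

View pics/g5.png

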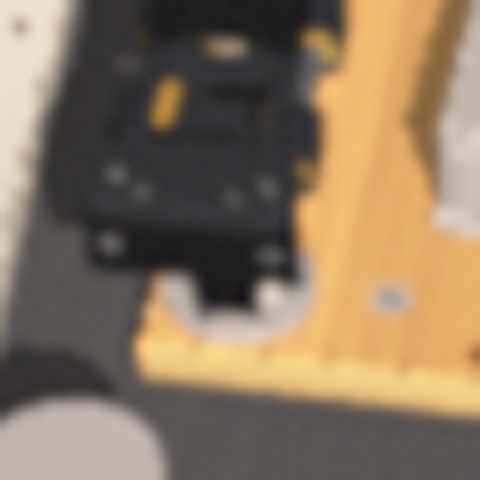

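The crop shows the gripper holding the cap on the plate, which lies flat round the stud at about (240,310). The cap stops hard at its seated height with about 12 N of push, so I'm handing in.

```bash
python3 -c "from station import sign_off; print(sign_off())"
```

```text
the job is handed in; nothing more can be done
None
```

The plate is pressed flat on the panel over the stud, the cap is clicked home against it, and I handed the job in at about 24 s with the gripper still pressing the cap down at about 12 N.

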